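Draw out the coolant strainer tray with the chip hook

ROBOT

A 6-joint arm with a two-finger parallel gripper is mounted at the origin on the work surface. World frame = base frame: x ahead of the robot, y to its left, z up, the work surface at z = 0. Lengths are in m, angles in degrees, forces in N, time in s.
With the tool pointing down it reaches from about 0.375 to 0.9 m from the base axis. Payload 3.1 kg.
Tool frame: the origin (TCP) lies at the very end of the fingers, on their centre line; the grasp point (between the pads) lies 19 mm behind it (bot.hold_point_z is the z of the grasp point in the tool frame, in m); z points along the fingers, y is the direction in which the jaws open and shut (so a half turn about z gives the same grasp; the last joint's range is limited). The gripper opens to 87 mm and grips with 3 to 60 N. Pads are 19 mm wide; open, the fingers measure 117 mm over their backs; the gripper's body (75 mm by 190 mm) begins 51 mm behind the grasp point.
Start: joints at [66.664, 30.224, 82.088, -0, 67.689, -10.227], TCP at [0.142, 0.609, 0.223] pointing down, gripper open.
Joint ranges: [-176.69, 176.69], [-43.24, 126.21], [12.49, 139.97], [-82, 262], [0, 151.66], [-163.58, 163.58]. Speed limits (degrees/s): [159.86, 159.86, 180, 180, 180, 180].

INTERFACE

Orientations are given as a 3x3 rotation matrix whose columns are the frame's x, y, z axes.
In Python, from rig import bot gives the robot as it stands.
- The arm moves only by the tool servo_tool, never from a script. Its argument "increments" is a list of rows, each a list of 3 entries, a list of its own where there are three numbers: the closure, from 0 (fully open) to 1 (shut), then the shift along the tool's x, y, z in mm, then the turn about the tool's z in degrees. In form: [[claw, [x, y, z], turn], ...]. A call has 1 to 5 rows; each row shifts and turns the commanded pose from where the row before left it, along the tool's axes as they then stand; what a row does not reach is not made up. A row lasts 1/8 s, in which the tool goes at most 62.5 mm and 10.7 degrees, less where a joint would pass 70% of its speed; a pose out of reach is approached as far as the arm can. A call with a gripper value outside its range is refused whole. The fingers move at their own pace and stop on an object; the grip force is fixed at half the most. Time passes only in rows, so rows that do not move let the fingers close. It gives the time, the measured TCP pose, the force and the opening at its end, in the units of the state.
- bot.read_state(): the state, without advancing time (a new reading comes with each control period).
- bot.capture(name): name is "scene" or "top" or "wrist"; returns (picture, depth): 480x640x3 uint8, blue, green, red; 480x640 float32, m along the optical axis (not along the pixel's ray), 0 where there is no reading.
- bot.camera_info(name): a dict with "K" (3x3 intrinsics, pixels), "R" (3x3) and "t" (3): a world point X has camera coordinates R X + t; the wrist camera has in their place "mount" (4x4, takes a point from camera to tool coordinates, whose origin is the TCP and whose axes are the flange's). Camera axes: x right, y down, z forward; pixel columns grow to the right and rows downward; lengths in m; the calibration is good to about 2 mm. The wrist camera is an equidistant fisheye: a pixel r from the principal point sees the ray r / f radians off the axis. A picture is of the moment at which its call begins: read the wrist's pose just before it. camera_info takes no time and is no camera call.
- bot.hand_in(): hands the job in, once; it reports no verdict.
Trained networks look in the newest picture that a camera, given by its name, has taken for a name from the list of things; names that differ only in an ending like _2 or _b are one class to them, and where a whole thing is asked for, a point or a joint stands for the part that bears it (a point fixed in the world has none). Each returns a list of dicts, best first, with "p" (0 to 1); they miss things now and then, are a little off and sometimes report something else, mostly with a low value. They report only what shows in the picture. A call takes as long as a camera call. They do not tell look-alikes from the thing itself.
- bot.find_in(camera, thing): "bbox" ([left, top, right, bottom] in pixels, round what is visible of it).
- bot.trace(camera, thing): "region" (480x640 bool, what is visible of it) and "bbox" ([left, top, right, bottom] in pixels, round what is visible of it).
The state is a dict: "time_s": time; "joint_positions": joint angles; "qvel": joint speeds; "tau": joint torques, N m; "position": TCP position; "tcp_rot": TCP orientation; "force": force on the tool from outside, world axes, zero at the start; "moment": the same for the moment, N m; "opening": opening from 0.0 (shut) to 1.0 (fully open).
Only numpy, scipy, OpenCV 4.12 (cv2) and the standard library are available. Lean on these libraries where they do the work, as an engineer would, in place of code of your own. Each camera call takes 0.05 s, during which the arm holds its last target.

TASK

Pick up the chip hook from its rest, drop its bent tip into the finger hole in the lip of the coolant strainer tray, and draw the tray out gently until you feel it come up firmly against its travel stop (which may be set anywhere), holding that light pull for a moment. Then unhook, leaving the tray drawn out, lay the hook back in its rest, tip down and pointing as you found it, and let go. Do not wrench or tip the tray, keep the gripper itself off it because the turnings are sharp, and leave the other things on the bench where they are.

Things in the scene. Friction and masses are not known exactly. Their poses are not given: they have to be found in the camera images.
- unit: Fixed grey sheet-steel coolant strainer unit, 260 mm deep (x), 220 wide (y): tank below, side flanges up to 108 mm, open on top so the tray is seen, pump motor at the rear (225 mm high, at x +90, y +30). Origin: centre of its underside. Front face at x -130, looking along its own -x; the tray slides out along -x.
- tray: Loose plain steel strainer tray with curled turnings, 215 x 172 x 34 mm, 0.5 to 1 kg, sliding on rails in the unit with 2 mm of play sideways, 3 mm upwards. Axes parallel to the unit's; origin 66 mm above the bench, 0 to 15 mm in front of the unit's origin at the start. Drags with roughly 1 to 6 N. Rigidly stopped after 37 to 102 mm of travel; the stop must be felt.
- tray_hole (a point): Centre of the finger hole, at the top face of the tray's lip, 100 mm above the bench, 146 mm in front of the tray's origin. The lip is a level plate 46 x 70 mm, 5 thick, on the tray's front wall; the hole is round, 22 mm across, right through, 12 mm of plate in front of it, free space below.
- hook: Short chip hook: black handle 130 mm long, 22 x 22 with flat sides; round 44 mm guard disc at its front (x +66 to +71); straight steel rod of 8 mm diameter to x +154, bent square there, tip straight down. 0.16 kg, balances some 15 to 20 mm ahead of the handle's middle. Origin: middle of the handle, on its axis; x towards the bent end, z up when the tip hangs down.
- hook_tip (a point): The round end of the bent tip, 154 mm ahead of the hook's origin and 34 mm below the rod's axis.
- rest: Fixed sheet-steel rest for the hook: base plate 150 x 70 mm, 6 thick; two notched uprights at x +47 and -47 (4 mm thick, prongs up to 71 high, notches open upward, 28 wide at the bottom and flaring). Origin: centre of its underside; the handle lies along its x, bent end towards +x. Room for fingers between the uprights.
- rest_seat (a point): Where the middle of the handle lies when the hook is in its rest: midway between the uprights, 58 mm above the bench (the handle's underside is then at 47 mm).
- casting_a: Bystander: raw aluminium pump casting, 90 x 84 x 56 mm. Origin under its centre.
- casting_b: Bystander: another such casting.
- caliper: Bystander: digital caliper lying flat, 200 mm long, 12 high.
- plug_gauge: Bystander: steel plug gauge lying down, 145 mm long, square 22 mm grip.
- oil_bottle: Bystander: white plastic oil bottle, 60 mm diameter, 160 mm high.
- chip_brush: Bystander: bench brush lying down.
- stop_bars: Pair of slotted bars under the flanges in the unit's side channels, out of sight, sharing the unit's origin and axes. They carry the two travel-stop blocks, set level with each other, which the tray's rear ears come up against. Where along the bars the blocks are clamped differs each time and is not given: they stop the tray when its origin is 52 to 102 mm in front of the unit's.
Not all that is in view belongs to the job. What is shaped like the rest but blue or orange is not meant.

How it is judged:
By the outcome, as a careful person would: the job done as asked, in the order asked, and still so for the second after the job is handed in, with the robot touching nothing.
It also fails if it takes over 64 s, if anything falls off the work surface, if the arm or the gripper's body presses on something with over 40 N, if the wrist force passes 120 N, or if a joint passes its speed limit or range.

## Working session

There is one attempt and no reset: what is moved stays moved. The work goes in short steps, Python scripts to look and compute and a tool call to move; the robot and the scene stay as the last step left them, time stands still between calls to the robot, and variables do not carry over. Pictures are saved under pics/ and viewed, and the job is handed in when it is done.

Besides the shell and the picture viewer there is one more tool, called after ">>>" in YAML: its name, and indented under it one key for each argument. servo_tool: Moves the arm, as the interface text tells. Its arguments: {"type":"object","properties":{"increments":{"type":"array","items":{"type":"array"}}},"required":["increments"]}

```bash
mkdir -p pics; ls; python3 - <<'E'
from rig import bot
import cv2,numpy as np
s=bot.read_state(); print(s)
for c in ["scene","top"]:
    p,d=bot.capture(c); cv2.imwrite(f"pics/{c}0.png",p); np.save(f"{c}0.npy",d)
    print(c,bot.camera_info(c))
    for t in ["hook","rest","tray","unit"]:
        print(t,[(r["bbox"],round(r["p"],2)) for r in bot.find_in(c,t)])
print(bot.camera_info("wrist"),bot.hold_point_z)
E
```

```text
pics
{'time_s': 0.0, 'joint_positions': array([ 6.66636914e+01,  3.02767728e+01,  8.21562781e+01,  7.39285482e-04,
        6.76875530e+01, -1.02269797e+01]), 'qvel': array([ 0.02814226, -0.03720605,  0.08228861,  0.03698384, -0.06406639,
       -0.01155203]), 'tau': array([-2.06349447e-03, -4.40049219e+01, -1.76588041e+01,  6.32407400e-02,
        5.80551988e-02, -1.58690245e-04]), 'position': array([0.14143031, 0.60804755, 0.22159574]), 'tcp_rot': array([[-9.73937774e-01,  2.26813796e-01, -8.44782819e-04],
       [ 2.26815042e-01,  9.73935942e-01, -1.92801316e-03],
       [ 3.85464368e-04, -2.06937430e-03, -9.99997785e-01]]), 'force': array([-0.10351286, -0.26004704, -0.16886451]), 'moment': array([ 0.00746826, -0.01834029,  0.00282396]), 'opening': 0.9984984158592946}
scene {'K': array([[497.45397598,   0.        , 316.04268117],
       [  0.        , 497.45397598, 245.71597922],
       [  0.        ,   0.        ,   1.        ]]), 'R': array([[-0.87191078,  0.48951309,  0.0121869 ],
       [ 0.37199262,  0.67835979, -0.63360041],
       [-0.3184228 , -0.5479096 , -0.77356447]]), '
[... 854 characters left out ...]
, 356.4], 0.79), ([272.7, 198.2, 321.1, 274.9], 0.66), ([106.5, 284.5, 160.3, 353.5], 0.58)]
tray [([434.6, 159.1, 534.8, 226.4], 0.59)]
unit [([436.3, 138.7, 587.0, 235.3], 0.78)]
{'K': array([[371.64829954,   0.        , 326.56016671],
       [  0.        , 371.64829954, 231.69301199],
       [  0.        ,   0.        ,   1.        ]]), 'mount': array([[ 5.29068361e-04, -9.61537422e-01, -2.74673453e-01,
         7.42561188e-02],
       [ 9.99999446e-01,  7.58772739e-04, -7.30031658e-04,
         3.71311959e-04],
       [ 9.10367487e-04, -2.74672914e-01,  9.61537291e-01,
        -1.61564860e-01],
       [ 0.00000000e+00,  0.00000000e+00,  0.00000000e+00,
         1.00000000e+00]])} -0.0187
```

View pics/scene0.png

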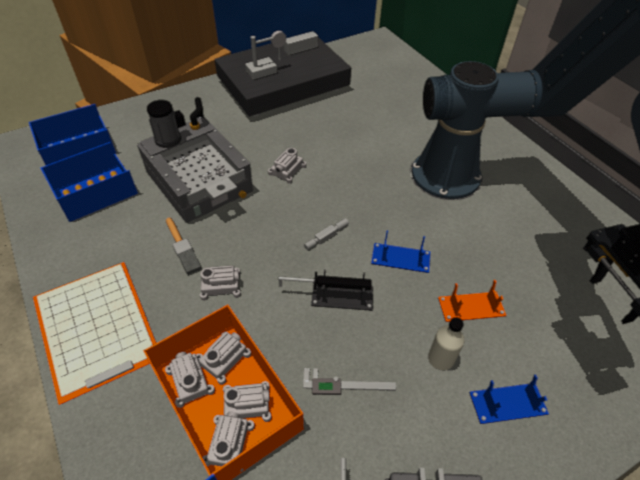

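View pics/top0.png

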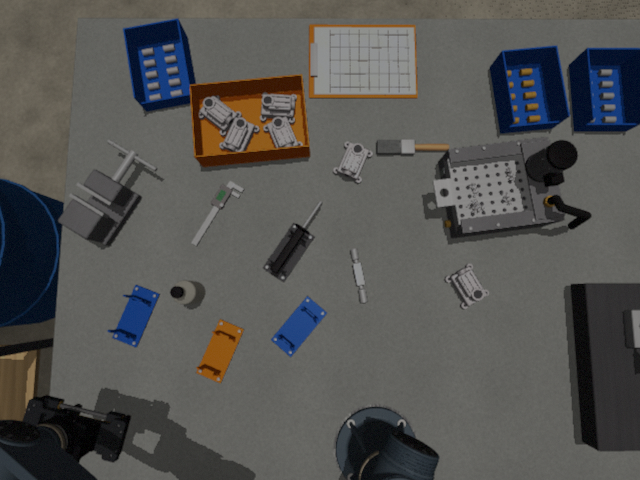

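The scene view shows the black hook lying in a dark rest at about (340,287), with its tip to the left. The unit is at (195,170), with the tray lip at about (225,195). In the top view the hook is at (290,245) with its tip at (320,205), and the lip with the hole is at (443,192).

Things that could be mistaken for the rest are the blue rests at top (300,325) and (135,315) and the orange one at (220,350). For the hook, they are the plug gauge at (360,275), the caliper at (215,212) and the vise/stand at (105,195). I choose the dark one.

```bash
cat > h.py <<'E'
import numpy as np,cv2
from rig import bot
def cloud(c,d):
    I=bot.camera_info(c);K=I["K"];v,u=np.mgrid[0:480,0:640]
    P=np.stack([(u-K[0,2])/K[0,0]*d,(v-K[1,2])/K[1,1]*d,d],-1)
    return (P-I["t"])@I["R"]
def proj(c,X):
    I=bot.camera_info(c);p=I["R"]@np.asarray(X)+I["t"];q=I["K"]@p;return q[:2]/q[2]
def hit(c,uv,z):
    I=bot.camera_info(c);r=I["R"].T@np.linalg.inv(I["K"])@np.array([uv[0],uv[1],1.]);o=-I["R"].T@I["t"]
    return o+r*(z-o[2])/r[2]
E
python3 - <<'E'
from h import *
for c,(x0,y0,x1,y1) in [("top",(240,180,350,300)),("top",(415,120,600,250)),("scene",(265,230,385,320)),("scene",(125,90,265,230))]:
    p=cv2.imread(f"pics/{c}0.png")[y0:y1,x0:x1]
    f=min(800/(x1-x0),600/(y1-y0)); cv2.imwrite(f"pics/crop_{c}_{x0}.png",cv2.resize(p,None,fx=f,fy=f,interpolation=cv2.INTER_CUBIC)); print(c,x0,y0,f)
for c in["top","scene"]:
    d=np.load(c+"0.npy"); P=cloud(c,d)
    print(c,"table z",np.median(P[...,2][d>0]))
    # hook: z of 60..75 region near
    h=hit("top",(290,245),.05)
    m=(d>0)&(np.hypot(P[...,0]-h[0],P[...,1]-h[1])<.18)&(P[...,2]>.05)
    Q=P[m];print(h,len(Q))
    if len(Q):
        m0=Q[:,:2].mean(0);w,V=np.linalg.eigh(np.cov((Q[:,:2]-m0).T));print(m0,V[:,1],np.degrees(np.arctan2(*V[::-1,1])),Q[:,2].max(),np.percentile(Q[:,2],[5,50,95]))
    h=hit("top",(495,190),.1)
    m=(d>0)&(np.hypot(P[...,0]-h[0],P[...,1]-h[1])<.25)&(P[...,2]>.06)
    Q=P[m];print(h,len(Q));r=cv2.minAreaRect(Q[:,:2].astype(np.float32)*1000);print(r)
E
```

```text
top 240 180 5.0
top 415 120 4.324324324324325
scene 265 230 6.666666666666667
scene 125 90 4.285714285714286
top table z 0.0009438592252300577
[0.52023569 0.22103695 0.05      ] 654
[0.51937344 0.21363531] [-0.87540385  0.48339228] 151.09280737794168 0.08373143535867933 [0.05783775 0.0679083  0.07357222]
[ 0.65474024 -0.3035421   0.1       ] 10984
((659.2188720703125, -312.39154052734375), (370.1528015136719, 351.52392578125), 29.085405349731445)
scene table z 0.0001504185987858811
[0.52023569 0.22103695 0.05      ] 829
[0.5226844  0.22034331] [-0.86014041  0.51005732] 149.3323519096655 0.08067755008819322 [0.05379883 0.06623612 0.07155065]
[ 0.65474024 -0.3035421   0.1       ] 7555
((687.3143920898438, -303.6044921875), (365.0794677734375, 333.61785888671875), 19.15890884399414)
```

```bash
ls pics
```

```text
crop_scene_125.png
crop_scene_265.png
crop_top_240.png
crop_top_415.png
scene0.png
top0.png
```

View pics/crop_top_240.png

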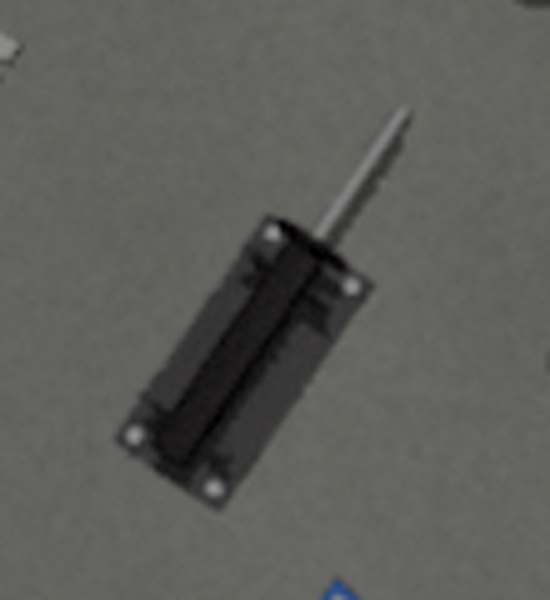

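View pics/crop_top_415.png

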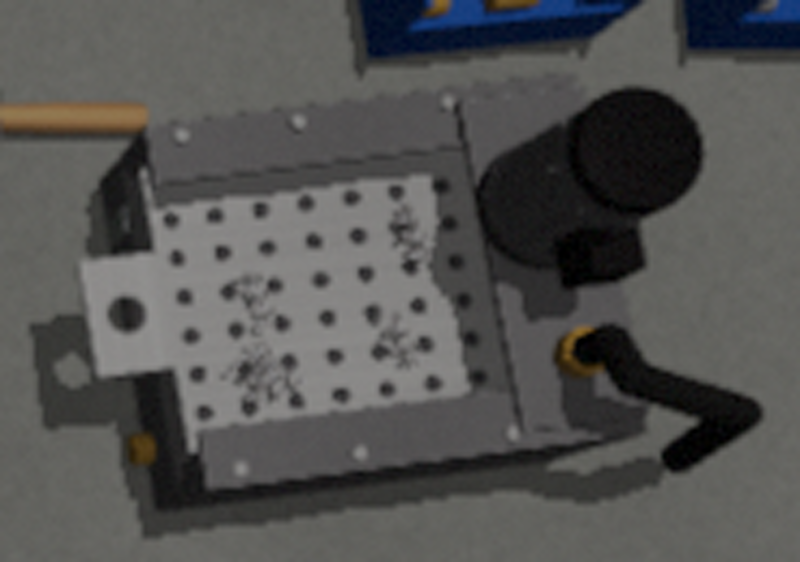

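View pics/crop_scene_265.png

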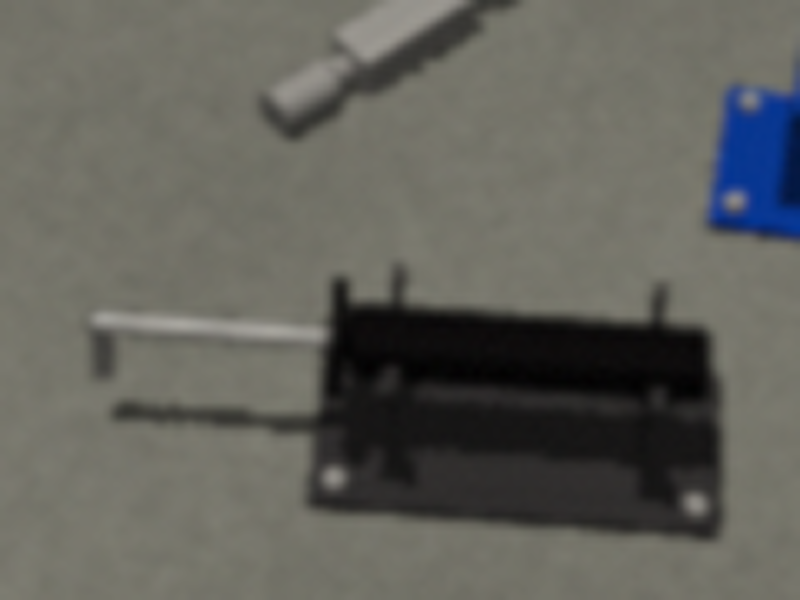

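View pics/crop_scene_125.png

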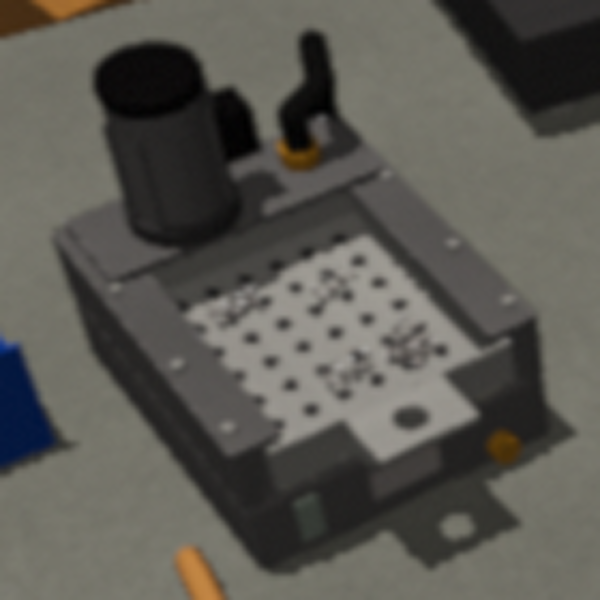

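The crops confirm it: the hook lies in the dark (black/grey) rest, with its rod end at top (321.4,201.6) and scene (279,278). The hole centre is at top (444.4,192.6) and scene (220.9,187.3).

```bash
python3 - <<'E'
from h import *
T=lambda u,v:(240+u/5,180+v/5)
B=[hit("top",T(*b),.007) for b in[(272,232),(352,287),(135,435),(214,488)]]
c=np.mean(B,0);print("rest top",c,[np.round(b,4) for b in B]); a=(B[0]+B[1]-B[2]-B[3]);print(np.degrees(np.arctan2(a[1],a[0])))
S=lambda u,v:(265+u/6.6667,230+v/6.6667)
bs=[hit("scene",S(*b),.007) for b in[(333,477),(695,503)]];print("scene bolts",bs)
print("tip end top",hit("top",T(407,108),.06),"scene",hit("scene",S(92,320),.06), "tip",hit("scene",S(103,378),.024))
print("hook root top",hit("top",T(325,237),.06))
print("handle ends top", hit("top",T(178,452),.069),hit("top",T(303,255),.069))
print("hole",hit("top",(415+127/4.324,120+314/4.324),.1),hit("scene",(125+411/4.286,90+417/4.286),.1))
# flange screws
U=lambda u,v:hit("top",(415+u/4.324,120+v/4.324),.108)
L=[U(182,135),U(299,121),U(449,101)];R=[U(241,468),U(361,453),U(514,433)]
for A in(L,R):print(np.round(A,4),np.degrees(np.arctan2(*(A[0]-A[2])[1::-1])))
W=lambda u,v:hit("scene",(125+u/4.286,90+v/4.286),.108)
L=[W(228,427),W(177,364),W(115,287)];R=[W(508,300),W(452,243),W(388,174)]
for A in(L,R):print(np.round(A,4),np.degrees(np.arctan2(*(A[0]-A[2])[1::-1])))
# lip mask from depth
for c in("top","scene"):
    d=np.load(c+"0.npy");P=cloud(c,d);h=np.array([.657,-.195])
    for b in range(3):
        pass
    m=(d>0)&(abs(P[...,2]-.1)<.006);m&=(np.hypot(P[...,0]-.655,P[...,1]+.19)<.05)
    Q=P[m];print(c,len(Q),Q.mean(0) if len(Q) else 0,cv2.minAreaRect((Q[:,:2]*1000).astype(np.float32)) if len(Q)>5 else 0)
E
```

```text
rest top [0.50608933 0.22709233 0.007     ] [array([0.576 , 0.2121, 0.007 ]), array([0.5457, 0.1685, 0.007 ]), array([0.4656, 0.2852, 0.007 ]), array([0.4371, 0.2425, 0.007 ])]
-33.885939380477495
scene bolts [array([0.57600562, 0.2147311 , 0.007     ]), array([0.46626072, 0.28797989, 0.007     ])]
tip end top [0.63358111 0.13876325 0.06      ] scene [0.6363632  0.14459514 0.06      ] tip [0.63441952 0.14603631 0.024     ]
hook root top [0.56516189 0.18165499 0.06      ]
handle ends top [0.45300134 0.2561198  0.069     ] [0.55441821 0.19272121 0.069     ]
hole [ 0.64806133 -0.17399628  0.1       ] [ 0.64974697 -0.16841962  0.1       ]
[[ 0.7544 -0.2085  0.108 ]
 [ 0.763  -0.2783  0.108 ]
 [ 0.7752 -0.3682  0.108 ]] 97.42251385832068
[[ 0.5551 -0.2342  0.108 ]
 [ 0.5638 -0.3043  0.108 ]
 [ 0.5754 -0.394   0.108 ]] 97.23702877294657
[[ 0.7534 -0.2055  0.108 ]
 [ 0.7625 -0.2747  0.108 ]
 [ 0.7741 -0.3644  0.108 ]] 97.40231041748494
[[ 0.5553 -0.2311  0.108 ]
 [ 0.5646 -0.3011  0.108 ]
 [ 0.5743 -0.3896  0.108 ]] 96.84532524854961
top 495 [ 0.6493498  -0.17591293  0.09988073] ((653.1673583984375, -174.03709411621094), (96.86115264892578, 50.85403823852539), 7.551513671875)
scene 357 [ 0.6512973  -0.17325165  0.09888653] ((652.5646362304688, -171.89186096191406), (99.39800262451172, 55.05581283569336), 7.862773418426514)
```

>>> servo_tool:
  increments:
    - [0, [-45.6, -29.3, 0], 0]
    - [0, [-45.6, -29.3, 0], 0]
    - [0, [-45.6, -29.3, 0], 0]
    - [0, [-45.6, -29.3, 0], 0]
    - [0, [-45.6, -29.3, 0], 0]

```text
time_s: 1.12
position: [0.3317, 0.4132, 0.2228]
tcp_rot: [[-0.974, 0.227, 0.001], [0.227, 0.974, 0.001], [-0.001, 0.001, -1.0]]
force: [1.0, 0.4, 0.1]
opening: 1.002
```

>>> servo_tool:
  increments:
    - [0, [-45.6, -29.3, 0], 0]
    - [0, [-45.6, -29.3, 0], 0]
    - [0, [-45.6, -29.3, 0], 0]
    - [0, [-45.6, -29.3, 0], 0]
    - [0, [-45.6, -29.3, 0], 0]

```text
time_s: 1.75
position: [0.5206, 0.2185, 0.2228]
tcp_rot: [[-0.974, 0.227, 0.001], [0.227, 0.974, 0.0], [-0.001, 0.0, -1.0]]
force: [0.8, 0.5, -0.0]
opening: 1.005
```

>>> servo_tool:
  increments:
    - [0, [0, 0, 0], 10.3]
    - [0, [0, 0, 0], 10.3]
    - [0, [0, 0, 0], 0]

```text
time_s: 2.12
position: [0.5195, 0.2197, 0.2226]
tcp_rot: [[-0.833, 0.554, 0.0], [0.554, 0.833, -0.0], [-0.0, 0.0, -1.0]]
force: [0.1, -0.0, 0.8]
opening: 0.998
```

```bash
cat >> h.py <<'E'
def wpose():
    A=[bot.read_state() for _ in range(1)]
    s=A[0];return np.array(s["position"]),np.array(s["tcp_rot"])
I=None
def whit(uv,z,p,R):
    I=bot.camera_info("wrist");K=I["K"];M=I["mount"]
    q=np.array([uv[0]-K[0,2],uv[1]-K[1,2]]);r=np.hypot(*q);th=r/K[0,0]
    ray=np.array([*(np.sin(th)*q/max(r,1e-9)),np.cos(th)])
    D=R@M[:3,:3]@ray;o=p+R@M[:3,3];return o+D*(z-o[2])/D[2]
def wproj(X,p,R):
    I=bot.camera_info("wrist");K=I["K"];M=I["mount"]
    c=M[:3,:3].T@(R.T@(np.asarray(X)-p)-M[:3,3]);th=np.arccos(c[2]/np.linalg.norm(c));n=np.hypot(*c[:2])
    return K[:2,2]+K[0,0]*th*c[:2]/n
E
python3 - <<'E'
from h import *
p,R=wpose();s=bot.read_state();print(s["time_s"],p,R,s["force"])
im,d=bot.capture("wrist");cv2.imwrite("pics/w1.png",im);np.savez("w1.npz",p=p,R=R)
E
```

```text
2.125 [0.51951757 0.21967856 0.22257467] [[-8.32794034e-01  5.53582960e-01  6.00728776e-05]
 [ 5.53582961e-01  8.32794035e-01 -3.16660978e-06]
 [-5.17813154e-05  3.06181877e-05 -9.99999998e-01]] [ 0.14561209 -0.04135598  0.75139067]
```

View pics/w1.png

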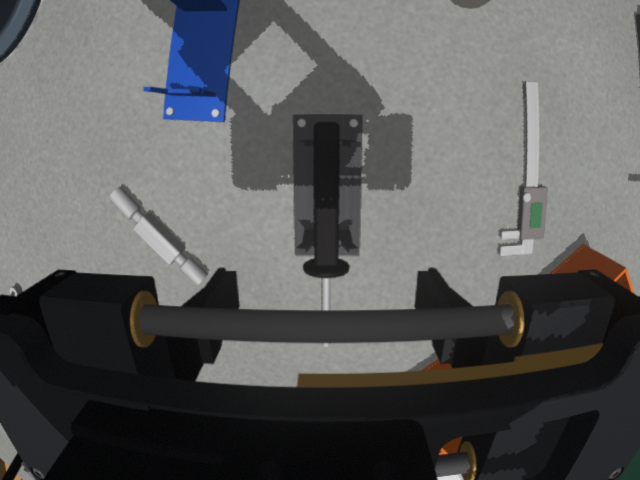

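The wrist view shows the handle running from (327,124) at its rear end to the guard at (326,267), midway between the fingers, in the dark rest.

```bash
python3 - <<'E'
from h import *
z=np.load("w1.npz");p,R=z["p"],z["R"]
im=cv2.imread("pics/w1.png")
g=cv2.resize(im[100:300,250:400],None,fx=4,fy=3*4/3,interpolation=cv2.INTER_CUBIC)
cv2.imwrite("pics/w1c.png",g[:, :])
gray=cv2.cvtColor(im,cv2.COLOR_BGR2GRAY)
for v in(128,140,150,165,180,190,200,210,220,230,240,250,258):
    print(v,gray[v,305:350].tolist())
E
```

```text
128 [47, 48, 47, 47, 46, 47, 46, 46, 38, 25, 24, 22, 24, 25, 25, 24, 24, 24, 25, 25, 24, 25, 25, 24, 24, 24, 25, 24, 25, 25, 23, 24, 23, 24, 34, 43, 48, 47, 48, 46, 48, 46, 47, 46, 48]
140 [36, 35, 35, 33, 34, 36, 33, 35, 28, 22, 22, 23, 23, 25, 23, 26, 23, 25, 24, 23, 25, 23, 23, 24, 24, 23, 23, 24, 22, 23, 23, 23, 20, 22, 28, 36, 36, 35, 35, 35, 33, 35, 34, 35, 36]
150 [47, 47, 45, 46, 46, 45, 45, 44, 38, 27, 22, 20, 24, 21, 23, 23, 23, 24, 23, 23, 25, 23, 24, 23, 24, 22, 24, 23, 23, 22, 22, 21, 21, 24, 33, 44, 47, 46, 47, 46, 46, 46, 46, 46, 45]
165 [47, 48, 47, 45, 45, 45, 45, 44, 34, 25, 21, 22, 24, 24, 22, 23, 23, 23, 22, 24, 23, 23, 23, 21, 23, 22, 23, 23, 22, 22, 22, 21, 22, 23, 33, 44, 44, 47, 45, 46, 59, 70, 79, 81, 81]
180 [47, 46, 46, 46, 44, 45, 45, 45, 32, 24, 22, 21, 24, 23, 25, 23, 24, 23, 24, 24, 24, 22, 23, 22, 24, 25, 25, 24, 24, 24, 21, 22, 20, 24, 31, 44, 45, 47, 46, 44, 46, 46, 45, 46, 46]
190 [83, 83, 81, 81, 81, 80, 80, 78, 54, 33, 25, 24, 23, 25, 24, 24, 24, 25, 25, 24, 24, 25, 25, 26, 24, 25, 22, 24, 24, 24, 23, 22, 24, 35, 58, 79, 81, 81, 80, 79, 82, 83, 82
[... 623 characters left out ...]
2, 44, 44, 43, 43, 44, 44, 45, 45, 45, 43, 44, 44, 45, 43, 43, 42, 37, 34, 29, 32, 39, 39, 39, 39, 39, 39, 39, 38, 38, 40, 45]
240 [39, 39, 39, 39, 40, 37, 39, 38, 35, 31, 33, 37, 41, 43, 43, 45, 45, 43, 44, 45, 43, 44, 45, 44, 44, 44, 45, 45, 44, 42, 37, 35, 32, 40, 56, 54, 41, 38, 39, 38, 39, 39, 38, 39, 39]
250 [62, 50, 54, 67, 76, 81, 83, 84, 81, 56, 34, 37, 40, 43, 44, 44, 44, 44, 43, 45, 44, 45, 44, 45, 46, 44, 45, 45, 45, 42, 38, 33, 38, 61, 82, 86, 86, 84, 84, 85, 81, 66, 51, 47, 70]
258 [160, 162, 161, 157, 150, 140, 135, 130, 96, 57, 35, 36, 41, 43, 45, 45, 45, 44, 44, 45, 44, 45, 45, 45, 45, 44, 46, 44, 44, 42, 39, 35, 45, 77, 114, 134, 137, 141, 146, 150, 151, 149, 149, 150, 150]
```

View pics/w1c.png

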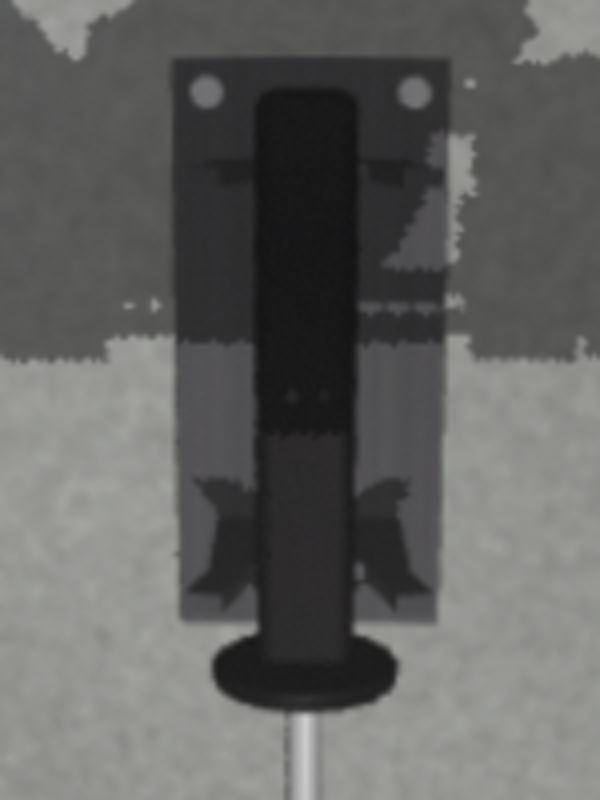

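```bash
python3 - <<'E'
from h import *
z=np.load("w1.npz");p,R=z["p"],z["R"]
r=whit((326.4,123),.069,p,R);f=whit((326.1,264.5),.069,p,R)
d=r-f;print(r,f,np.linalg.norm(d),np.degrees(np.arctan2(d[1],d[0])),(r+f)/2)
print("tool yaw",np.degrees(np.arctan2(R[1,0],R[0,0])))
c=(r+f)/2; print("in tool", R.T@(c-p))
bl=[whit((250+u/4,100+v/4),.007,p,R) for u,v in[(206,92),(415,92)]];print(bl)
cs=[whit((250+u/4,100+v/4),.006,p,R) for u,v in[(175,59),(449,59),(181,620),(438,620)]];print(np.mean(cs,0),cs)
E
```

```text
[0.45404137 0.2635587  0.069     ] [0.55841009 0.19392089 0.069     ] 0.12546814533966597 146.28764318533447 [0.50622573 0.2287398  0.069     ]
tool yaw 146.38683192056965
in tool [0.01609346 0.00018331 0.15357384]
[array([0.43934436, 0.24327249, 0.007     ]), array([0.46828127, 0.286906  , 0.007     ])]
[0.50852883 0.22887651 0.006     ] [array([0.42788604, 0.24147928, 0.006     ]), array([0.46588816, 0.2988114 , 0.006     ]), array([0.55095355, 0.15865165, 0.006     ]), array([0.58938756, 0.2165637 , 0.006     ])]
```

The tool is aligned to 0.1° and 0.2 mm, with the grasp 16 mm ahead of the handle's middle. Going down.

>>> servo_tool:
  increments:
    - [0, [0, 0, 55], 0]
    - [0, [0, 0, 50], 0]
    - [0, [0, 0, 40], 0]
    - [0, [0, 0, 25], 0]
    - [0, [0, 0, 13], 0]

```text
time_s: 2.8
position: [0.5187, 0.22, 0.0382]
tcp_rot: [[-0.833, 0.553, -0.002], [0.553, 0.833, -0.0], [0.001, -0.001, -1.0]]
force: [-0.3, -0.0, 1.0]
opening: 0.999
```

>>> servo_tool:
  increments:
    - [0, [0, 0, 0], 0]
    - [1, [0, 0, 0], 0]
    - [1, [0, 0, 0], 0]
    - [1, [0, 0, 0], 0]
    - [1, [0, 0, 0], 0]

```text
time_s: 3.42
position: [0.5196, 0.22, 0.04]
tcp_rot: [[-0.832, 0.555, 0.001], [0.555, 0.832, 0.0], [-0.001, 0.001, -1.0]]
force: [-0.1, 0.7, 0.1]
opening: 0.63
```

>>> servo_tool:
  increments:
    - [1, [0, 0, 0], 0]
    - [1, [0, 0, 0], 0]
    - [1, [0, 0, 0], 0]

```text
time_s: 3.8
position: [0.5194, 0.2199, 0.0395]
tcp_rot: [[-0.832, 0.555, -0.0], [0.555, 0.832, -0.0], [0.0, -0.0, -1.0]]
force: [0.4, 0.2, 0.6]
opening: 0.287
```

>>> servo_tool:
  increments:
    - [1, [0, 0, 0], 0]
    - [1, [0, 0, 0], 0]
    - [1, [0, 0, 0], 0]

```text
time_s: 4.18
position: [0.5193, 0.2199, 0.0395]
tcp_rot: [[-0.832, 0.555, -0.0], [0.555, 0.832, -0.0], [0.0, -0.0, -1.0]]
force: [-1.0, -0.2, -1.1]
opening: 0.249
```

>>> servo_tool:
  increments:
    - [1, [0, 0, -5], 0]
    - [1, [0, 0, -10], 0]
    - [1, [0, 0, -20], 0]
    - [1, [0, 0, -30], 0]
    - [1, [0, 0, -30], 0]

```text
time_s: 4.8
position: [0.5192, 0.2199, 0.1359]
tcp_rot: [[-0.832, 0.555, 0.0], [0.555, 0.832, 0.0], [-0.0, 0.0, -1.0]]
force: [1.3, -1.3, -2.3]
opening: 0.25
```

>>> servo_tool:
  increments:
    - [1, [0, 0, -15], 0]
    - [1, [0, 0, 0], 0]

```text
time_s: 5.05
position: [0.52, 0.2201, 0.1507]
tcp_rot: [[-0.832, 0.555, 0.003], [0.555, 0.832, 0.001], [-0.002, 0.002, -1.0]]
force: [0.1, -0.3, -2.5]
opening: 0.248
```

```bash
python3 - <<'E'
from h import *
p,R=wpose();s=bot.read_state();print(s["time_s"],p,R,s["force"],s["moment"],s["opening"])
im,d=bot.capture("wrist");cv2.imwrite("pics/w2.png",im);np.savez("w2.npz",p=p,R=R)
im,d=bot.capture("scene");cv2.imwrite("pics/s2.png",cv2.resize(im[150:350,230:430],None,fx=3,fy=3))
E
```

```text
5.05 [0.52003868 0.22008943 0.15074203] [[-8.31928828e-01  5.54875688e-01  2.71965053e-03]
 [ 5.54878910e-01  8.31930939e-01  5.54745339e-04]
 [-1.95474672e-03  1.97058536e-03 -9.99996148e-01]] [ 0.08879668 -0.27913729 -2.54349856] [-0.04487665  0.01115653 -0.01384429] 0.24846760389123657
```

View pics/w2.png

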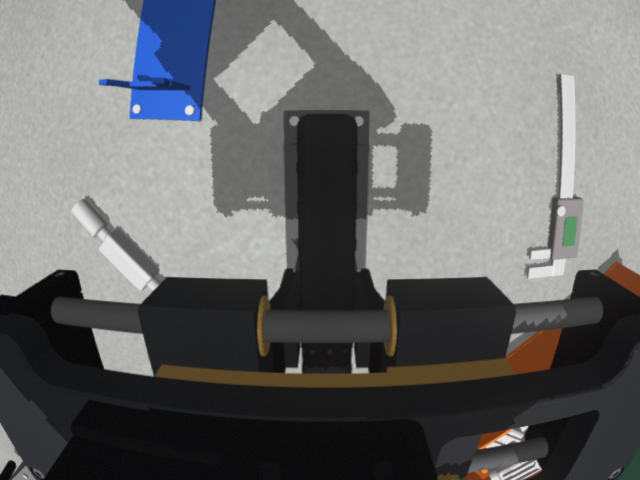

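View pics/s2.png

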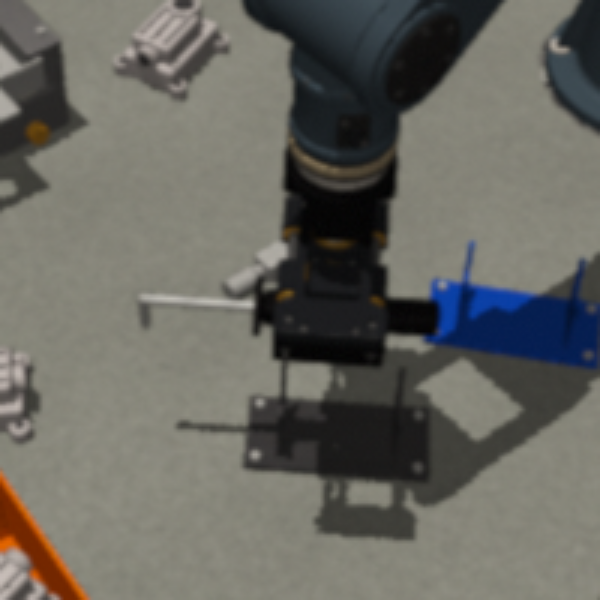

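The hook is held level at tool z 0.15 m. Now I turn it to the tray's axis and carry it over.

>>> servo_tool:
  increments:
    - [1, [0, 0, 0], 8]
    - [1, [0, 0, 0], 10.5]
    - [1, [0, 0, 0], 10.5]
    - [1, [0, 0, 0], 10.5]
    - [1, [0, 0, 0], 9.5]

```text
time_s: 5.78
position: [0.5183, 0.2196, 0.1478]
tcp_rot: [[-0.121, 0.993, -0.003], [0.993, 0.121, -0.001], [-0.0, -0.004, -1.0]]
force: [-0.1, -0.0, -2.6]
opening: 0.25
```

>>> servo_tool:
  increments:
    - [1, [-30, 9, 0], 0]
    - [1, [-50, 15, 0], 0]
    - [1, [-55, 16, 0], 0]
    - [1, [-55, 16, 0], 0]
    - [1, [-50, 15, 0], 0]

```text
time_s: 6.4
position: [0.6199, -0.011, 0.1476]
tcp_rot: [[-0.126, 0.992, -0.003], [0.992, 0.126, 0.001], [0.001, -0.003, -1.0]]
force: [0.2, 0.2, -1.4]
opening: 0.246
```

>>> servo_tool:
  increments:
    - [1, [-27, 8, 0], 0]
    - [1, [0, 0, 0], 0]
    - [1, [0, 0, 0], 0]

```text
time_s: 6.78
position: [0.6302, -0.0335, 0.1485]
tcp_rot: [[-0.127, 0.992, -0.003], [0.992, 0.127, 0.002], [0.002, -0.003, -1.0]]
force: [0.2, 1.5, -1.7]
opening: 0.248
```

```bash
python3 - <<'E'
from h import *
p,R=wpose();s=bot.read_state();print(s["time_s"],p,np.degrees(np.arctan2(R[1,0],R[0,0])),s["force"],s["moment"],s["opening"])
im,d=bot.capture("top");cv2.imwrite("pics/t3.png",cv2.resize(im[150:250,380:520],None,fx=5,fy=5,interpolation=cv2.INTER_CUBIC))
im,d=bot.capture("scene");cv2.imwrite("pics/s3.png",cv2.resize(im[130:250,180:320],None,fx=5,fy=5,interpolation=cv2.INTER_CUBIC))
E
```

```text
6.775 [ 0.63020339 -0.03348981  0.14852662] 97.32280382175199 [ 0.23507696  1.49972249 -1.73731005] [-0.08927037  0.03428979  0.01797403] 0.24809750786153306
```

View pics/t3.png

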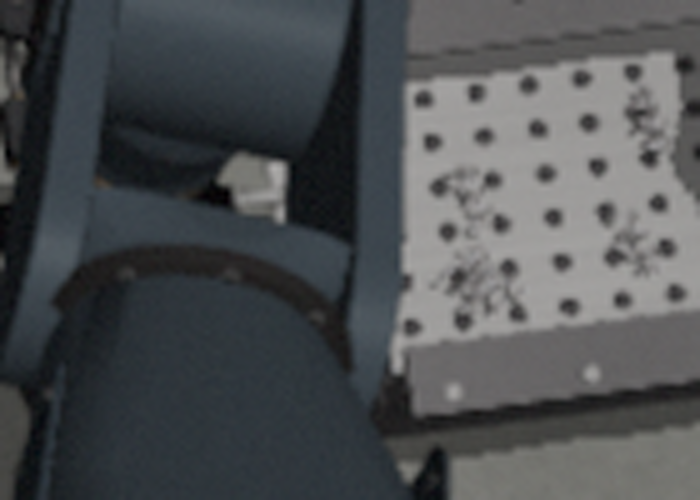

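View pics/s3.png

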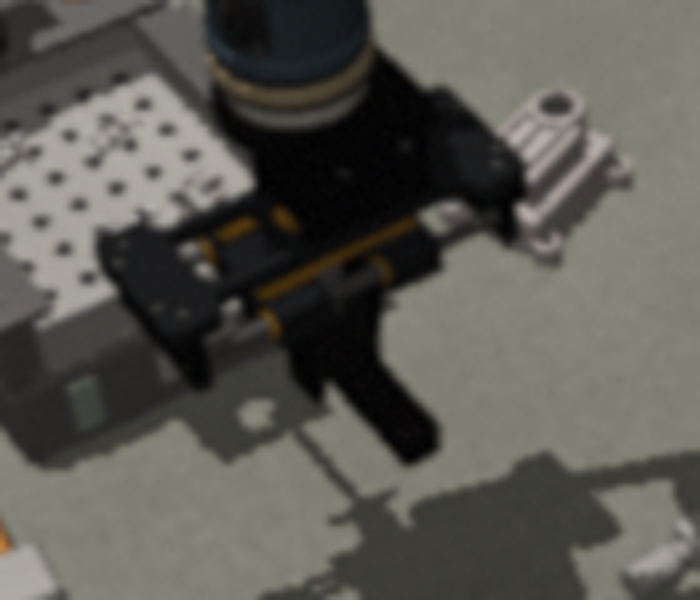

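Both outside views are blocked by the arm. I'll check the camera bias against the robot frame using the earlier tip views and shadows, which takes no robot time.

```bash
python3 - <<'E'
from h import *
# scene s2: rod end seen (140,298)/3 ; tip bottom (146,327)/3
TCP=np.array([.52,.2201,.1507]);u=np.array([.832,-.555,0])
e=TCP+.142*u;e[2]=.169;print("pred rod outer end",proj("scene",e),"seen",230+140/3,150+298/3)
t=TCP+.138*u;t[2]=.135;print("pred tip",proj("scene",t),"seen",230+147/3,150+325/3)
print(hit("scene",(230+140/3,150+298/3),.169)-e)
# shadows
hs=hit("scene",(125+458/4.286,90+527/4.286),0);hs2=hit("scene",(180+258/5,130+412/5),0);print("hole shadow",hs,hs2,hit("top",(415+72/4.324,120+371/4.324),0))
E
python3 - <<'E'
import cv2
im=cv2.imread("pics/s3.png")[330:530,130:430];cv2.imwrite("pics/s3c.png",cv2.resize(im,None,fx=2.6,fy=2.6))
E
```

```text
pred rod outer end [275.17172483 248.63362803] seen 276.6666666666667 249.33333333333331
pred tip [277.68746759 258.15518255] seen 279.0 258.3333333333333
[-2.01880421e-03  3.38594534e-03  2.77555756e-17]
hole shadow [ 0.63452179 -0.1602685   0.        ] [ 0.63431071 -0.16260686  0.        ] [ 0.63404835 -0.16621765  0.        ]
```

View pics/s3c.png

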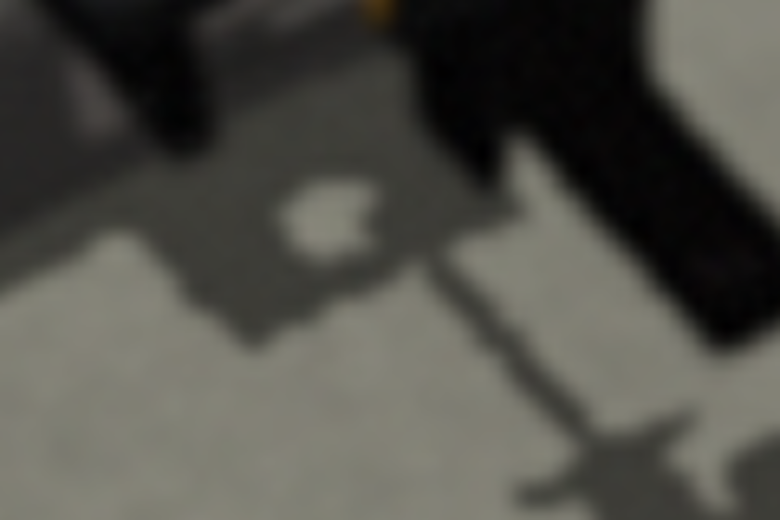

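The hook's shadow just nips the edge of the hole's shadow at (370,215) in this crop, which fits the numbers. The scene camera is biased by about (-2,+3) mm, so the hole is near (0.651,-0.172) in robot coordinates. I correct by 3 mm sideways and lower slowly while watching the force.

>>> servo_tool:
  increments:
    - [1, [-1.5, 3, 0], 0]
    - [1, [0, 0, 12], 0]
    - [1, [0, 0, 10], 0]
    - [1, [0, 0, 5], 0]
    - [1, [0, 0, 0], 0]

```text
time_s: 7.5
position: [0.6343, -0.0359, 0.1217]
tcp_rot: [[-0.127, 0.992, -0.002], [0.992, 0.127, 0.0], [0.001, -0.002, -1.0]]
force: [0.1, -1.2, -1.8]
opening: 0.249
```

>>> servo_tool:
  increments:
    - [1, [0, 0, 4], 0]
    - [1, [0, 0, 3], 0]
    - [1, [0, 0, 2], 0]
    - [1, [0, 0, 2], 0]
    - [1, [0, 0, 0], 0]

```text
time_s: 8.12
position: [0.6347, -0.036, 0.1114]
tcp_rot: [[-0.127, 0.992, -0.0], [0.992, 0.127, 0.0], [0.0, -0.0, -1.0]]
force: [-0.3, -0.6, -1.6]
opening: 0.253
```

No contact with the tip below the lip's top face, so it is in the hole. Lowering further.

>>> servo_tool:
  increments:
    - [1, [0, 0, 3], 0]
    - [1, [0, 0, 4], 0]
    - [1, [0, 0, 4], 0]
    - [1, [0, 0, 4], 0]
    - [1, [0, 0, 0], 0]

```text
time_s: 8.75
position: [0.6344, -0.0359, 0.096]
tcp_rot: [[-0.127, 0.992, -0.001], [0.992, 0.127, 0.0], [0.0, -0.001, -1.0]]
force: [0.6, 0.1, -1.6]
opening: 0.252
```

```bash
python3 - <<'E'
from h import *
p,R=wpose();s=bot.read_state();print(s["time_s"],p,np.degrees(np.arctan2(R[1,0],R[0,0])),s["force"],s["moment"],s["opening"])
im,d=bot.capture("scene");cv2.imwrite("pics/s4.png",cv2.resize(im[130:250,180:320],None,fx=5,fy=5,interpolation=cv2.INTER_CUBIC))
E
```

```text
8.75 [ 0.63443312 -0.03593287  0.09600852] 97.28915461554911 [ 0.57729849  0.10539097 -1.57948645] [-0.04640443  0.04419042  0.02833776] 0.2515149480622276
```

View pics/s4.png

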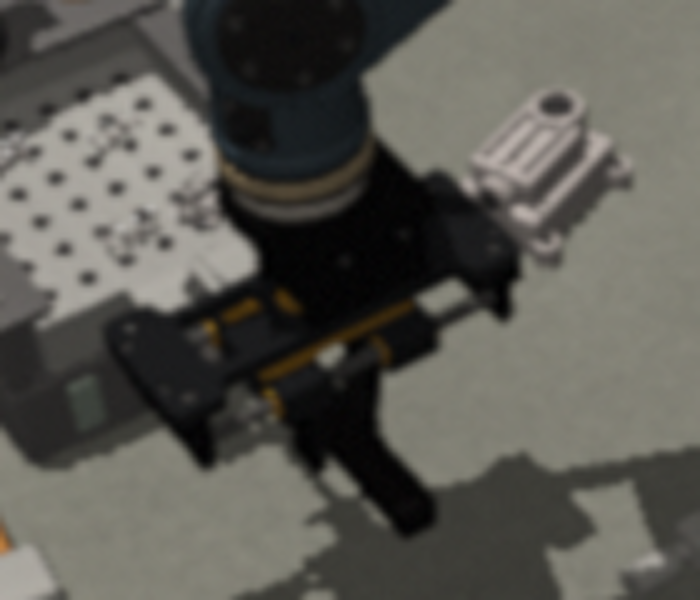

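>>> servo_tool:
  increments:
    - [1, [0, 0, 3], 0]
    - [1, [2, 0, 0], 0]
    - [1, [2, 0, 0], 0]
    - [1, [2, 0, 0], 0]
    - [1, [2, 0, 0], 0]

```text
time_s: 9.43
position: [0.6338, -0.0279, 0.0936]
tcp_rot: [[-0.127, 0.992, 0.0], [0.992, 0.127, -0.0], [-0.0, 0.0, -1.0]]
force: [0.0, -1.5, -1.7]
opening: 0.248
```

>>> servo_tool:
  increments:
    - [1, [2, 0, 0], 0]
    - [1, [2, 0, 0], 0]
    - [1, [2, 0, 0], 0]

```text
time_s: 9.8
position: [0.6333, -0.0226, 0.0936]
tcp_rot: [[-0.127, 0.992, 0.001], [0.992, 0.127, -0.001], [-0.001, 0.001, -1.0]]
force: [0.5, -4.0, -1.8]
opening: 0.249
```

>>> servo_tool:
  increments:
    - [1, [2, 0, 0], 0]
    - [1, [2, 0, 0], 0]
    - [1, [2, 0, 0], 0]

```text
time_s: 10.18
position: [0.6323, -0.0161, 0.0936]
tcp_rot: [[-0.127, 0.992, 0.0], [0.992, 0.127, -0.0], [-0.0, 0.0, -1.0]]
force: [0.4, -4.0, -2.1]
opening: 0.248
```

Steady drag of about 4 N: the tray is moving. I continue gently.

>>> servo_tool:
  increments:
    - [1, [3, 0, 0], 0]
    - [1, [3, 0, 0], 0]
    - [1, [3, 0, 0], 0]
    - [1, [3, 0, 0], 0]
    - [1, [3, 0, 0], 0]

```text
time_s: 10.8
position: [0.6303, -0.0011, 0.0936]
tcp_rot: [[-0.127, 0.992, -0.0], [0.992, 0.127, -0.0], [-0.0, -0.0, -1.0]]
force: [-0.1, -4.0, -1.5]
opening: 0.25
```

>>> servo_tool:
  increments:
    - [1, [2, 0, 0], 0]
    - [1, [2, 0, 0], 0]
    - [1, [2, 0, 0], 0]

```text
time_s: 11.18
position: [0.6296, 0.0048, 0.0936]
tcp_rot: [[-0.127, 0.992, -0.0], [0.992, 0.127, -0.0], [-0.0, -0.0, -1.0]]
force: [1.0, -3.7, -1.4]
opening: 0.252
```

>>> servo_tool:
  increments:
    - [1, [2, 0, 0], 0]
    - [1, [2, 0, 0], 0]

```text
time_s: 11.42
position: [0.629, 0.0087, 0.0935]
tcp_rot: [[-0.127, 0.992, -0.0], [0.992, 0.127, -0.0], [0.0, -0.0, -1.0]]
force: [0.6, -3.9, -1.8]
opening: 0.249
```

>>> servo_tool:
  increments:
    - [1, [2, 0, 0], 0]
    - [1, [2, 0, 0], 0]

```text
time_s: 11.68
position: [0.6285, 0.0127, 0.0935]
tcp_rot: [[-0.127, 0.992, -0.0], [0.992, 0.127, -0.0], [-0.0, -0.0, -1.0]]
force: [0.6, -3.4, -1.2]
opening: 0.253
```

>>> servo_tool:
  increments:
    - [1, [2, 0, 0], 0]
    - [1, [2, 0, 0], 0]

```text
time_s: 11.92
position: [0.6293, 0.0138, 0.0938]
tcp_rot: [[-0.129, 0.992, 0.003], [0.992, 0.129, -0.005], [-0.006, 0.002, -1.0]]
force: [2.1, -14.0, -3.4]
opening: 0.251
```

Firm rise from 4 to 14 N after about 41 mm of travel, which looks like the stop. I ease slightly and hold.

>>> servo_tool:
  increments:
    - [1, [-0.5, 0, 0], 0]
    - [1, [0, 0, 0], 0]

```text
time_s: 12.18
position: [0.6293, 0.0137, 0.0937]
tcp_rot: [[-0.128, 0.992, 0.002], [0.992, 0.128, -0.004], [-0.004, 0.002, -1.0]]
force: [2.1, -9.7, -3.4]
opening: 0.25
```

>>> servo_tool:
  increments:
    - [1, [0, 0, 0], 0]
    - [1, [0, 0, 0], 0]
    - [1, [0, 0, 0], 0]
    - [1, [0, 0, 0], 0]
    - [1, [0, 0, 0], 0]

```text
time_s: 12.8
position: [0.6293, 0.0137, 0.0937]
tcp_rot: [[-0.128, 0.992, 0.002], [0.992, 0.128, -0.004], [-0.004, 0.002, -1.0]]
force: [1.2, -10.3, -4.3]
opening: 0.246
```

```bash
python3 - <<'E'
from h import *
p,R=wpose();s=bot.read_state();print(s["time_s"],p,np.degrees(np.arctan2(R[1,0],R[0,0])),s["force"],s["moment"],s["opening"])
im,d=bot.capture("scene");cv2.imwrite("pics/s5.png",cv2.resize(im[100:250,120:320],None,fx=4,fy=4,interpolation=cv2.INTER_CUBIC))
im,d=bot.capture("top");cv2.imwrite("pics/t5.png",cv2.resize(im[110:260,380:580],None,fx=4,fy=4,interpolation=cv2.INTER_CUBIC))
E
```

```text
12.8 [0.62927439 0.01371337 0.09365462] 97.3346722064679 [  1.24170817 -10.31493296  -4.3231987 ] [-1.63116263 -0.18599566  0.0416564 ] 0.24644527019331833
```

View pics/s5.png

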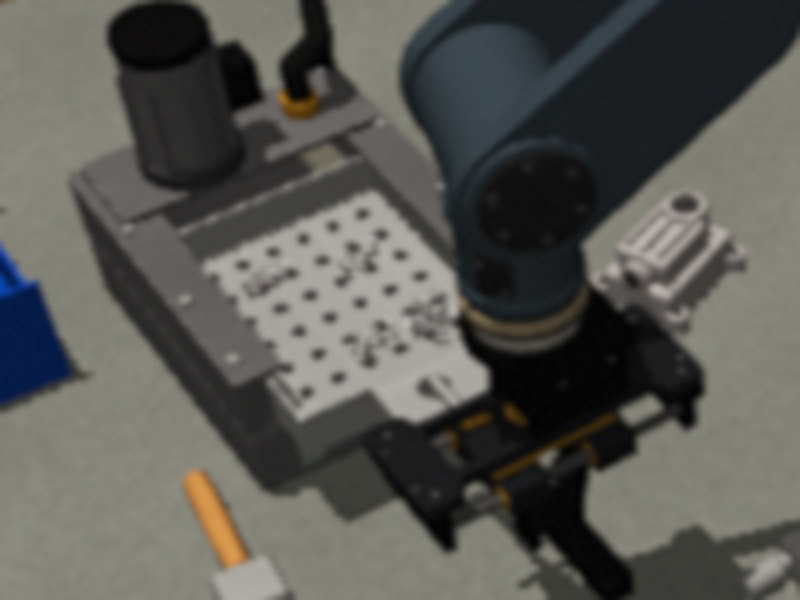

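View pics/t5.png

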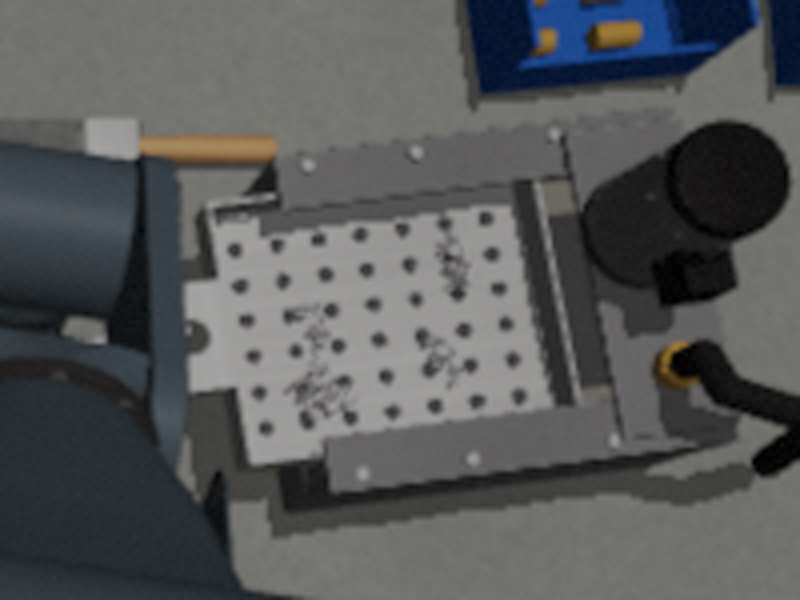

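Scene and top views show the tray drawn out, the tip still in the hole (scene crop ~(432,385)) and the gripper well clear. The pull held at about 10 N for 0.9 s. Next I slacken to mid-hole and lift out.

>>> servo_tool:
  increments:
    - [1, [-2, 0, 0], 0]
    - [1, [-3, 0, 0], 0]
    - [1, [-3, 0, 0], 0]
    - [1, [0, 0, 0], 0]

```text
time_s: 13.4
position: [0.6289, 0.0086, 0.0935]
tcp_rot: [[-0.127, 0.992, -0.001], [0.992, 0.127, 0.001], [0.001, -0.0, -1.0]]
force: [1.0, 0.2, -1.3]
opening: 0.249
```

>>> servo_tool:
  increments:
    - [1, [0, 0, -3], 0]
    - [1, [0, 0, -4], 0]
    - [1, [0, 0, -5], 0]
    - [1, [0, 0, -5], 0]
    - [1, [0, 0, 0], 0]

```text
time_s: 14.02
position: [0.6296, 0.0081, 0.1113]
tcp_rot: [[-0.127, 0.992, 0.001], [0.992, 0.127, -0.0], [-0.0, 0.001, -1.0]]
force: [-0.1, -0.8, -1.3]
opening: 0.248
```

>>> servo_tool:
  increments:
    - [1, [0, 0, -5], 0]
    - [1, [0, 0, -10], 0]
    - [1, [0, 0, -15], 0]
    - [1, [0, 0, -15], 0]
    - [1, [0, 0, 0], 0]

```text
time_s: 14.65
position: [0.6306, 0.0079, 0.1579]
tcp_rot: [[-0.127, 0.992, 0.005], [0.992, 0.127, -0.001], [-0.001, 0.004, -1.0]]
force: [0.1, 0.0, -2.2]
opening: 0.251
```

```bash
python3 - <<'E'
from h import *
p,R=wpose();s=bot.read_state();print(s["time_s"],p,np.degrees(np.arctan2(R[1,0],R[0,0])),s["force"],s["opening"])
x=R[:2,0];g=np.array([.5194,.2199]);print("delta tool", R.T@np.array([*(g-p[:2]),0])*1000)
E
```

```text
14.65 [0.63062447 0.00794112 0.15788164] 97.29720022687539 [ 0.07079576  0.04661232 -2.1569573 ] 0.25106053344326973
delta tool [224.36925685 -83.39927009  -0.67092346]
```

>>> servo_tool:
  increments:
    - [1, [35, -13, 0], 0]
    - [1, [50, -19, 0], 0]
    - [1, [55, -20, 0], 0]
    - [1, [50, -19, 0], 0]
    - [1, [34, -12.5, 0], 0]

```text
time_s: 15.28
position: [0.516, 0.2216, 0.1554]
tcp_rot: [[-0.128, 0.992, -0.001], [0.992, 0.128, 0.0], [0.0, -0.001, -1.0]]
force: [0.6, 0.9, -2.0]
opening: 0.252
```

>>> servo_tool:
  increments:
    - [1, [0, 0, 0], -9]
    - [1, [0, 0, 0], -10.5]
    - [1, [0, 0, 0], -10.5]
    - [1, [0, 0, 0], -10.5]
    - [1, [0, 0, 0], -8.5]

```text
time_s: 15.9
position: [0.5176, 0.2197, 0.1554]
tcp_rot: [[-0.835, 0.551, -0.001], [0.551, 0.835, -0.0], [0.0, -0.0, -1.0]]
force: [0.5, 0.5, -1.5]
opening: 0.25
```

>>> servo_tool:
  increments:
    - [1, [0, 0, 0], 0]
    - [1, [0, 0, 0], 0]

```text
time_s: 16.15
position: [0.5177, 0.2197, 0.1555]
tcp_rot: [[-0.831, 0.557, -0.0], [0.557, 0.831, -0.0], [0.0, -0.0, -1.0]]
force: [0.6, 0.1, -1.1]
opening: 0.252
```

```bash
python3 - <<'E'
from h import *
p,R=wpose();s=bot.read_state();print(s["time_s"],p,np.degrees(np.arctan2(R[1,0],R[0,0])),s["force"],s["opening"])
g=np.array([.5194,.2199]);print("delta tool", R.T@np.array([*(g-p[:2]),0])*1000)
im,d=bot.capture("wrist");cv2.imwrite("pics/w6.png",im);np.savez("w6.npz",p=p,R=R)
im,d=bot.capture("scene");cv2.imwrite("pics/s6.png",cv2.resize(im[150:350,230:430],None,fx=3,fy=3))
im,d=bot.capture("top");cv2.imwrite("pics/t6.png",cv2.resize(im[110:300,260:560],None,fx=2.66,fy=2.66,interpolation=cv2.INTER_CUBIC))
E
```

```text
16.15 [0.51773855 0.21969022 0.15545455] 146.1678964250583 [ 0.62543107  0.13788286 -1.14339009] 0.2515987025919388
delta tool [-1.26332650e+00  1.09928681e+00 -5.21754597e-04]
```

View pics/w6.png

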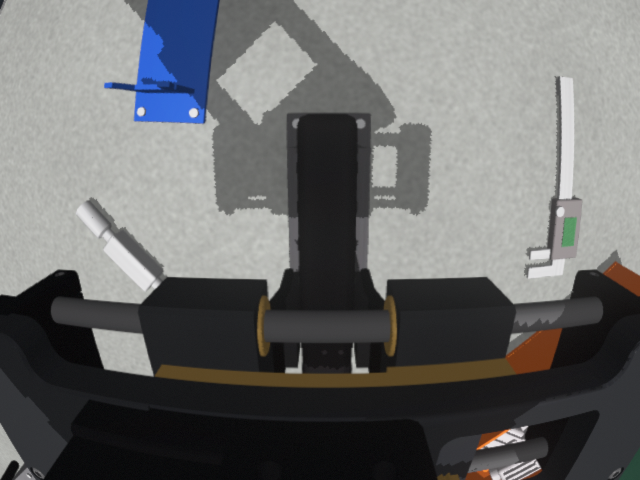

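View pics/s6.png

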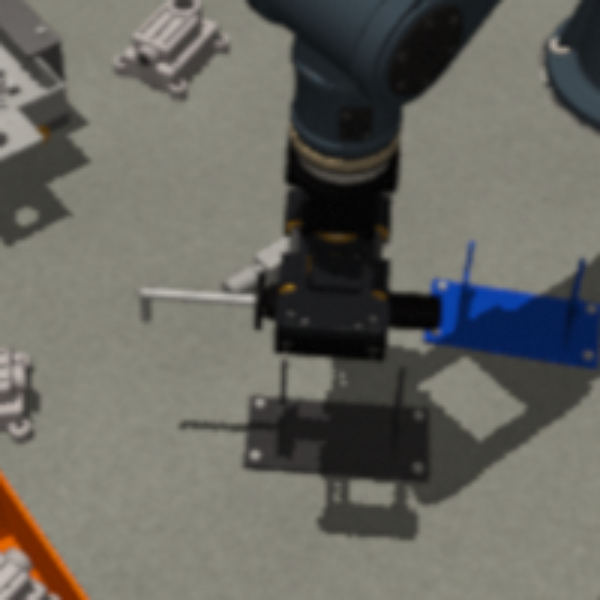

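View pics/t6.png

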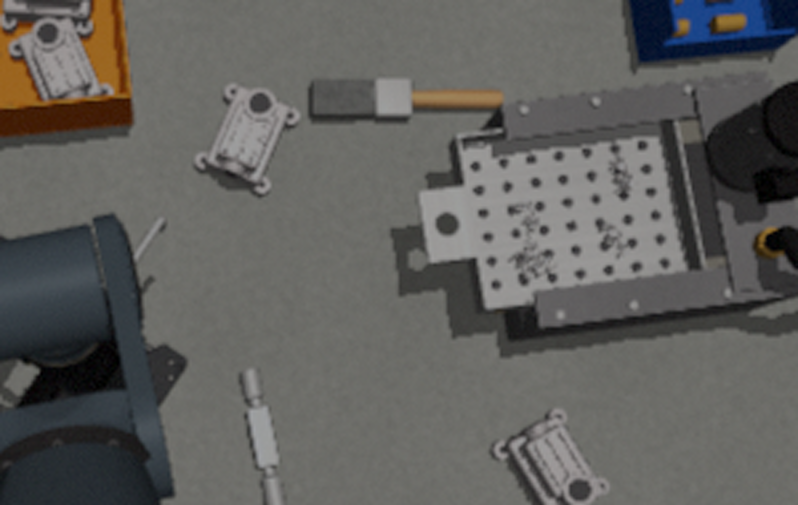

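The views show the tray clear and drawn out, with its hole at top-crop (447,222). The hook is level in the gripper over its rest and the bystanders are unmoved. I correct by (-1.3, +1.1) mm and lower.

>>> servo_tool:
  increments:
    - [1, [-1.3, 1.1, 15], 0]
    - [1, [0, 0, 25], 0]
    - [1, [0, 0, 15], 0]
    - [1, [0, 0, 0], 0]

```text
time_s: 16.8
position: [0.5184, 0.2196, 0.0988]
tcp_rot: [[-0.832, 0.555, -0.004], [0.555, 0.832, -0.001], [0.003, -0.003, -1.0]]
force: [-0.4, -0.6, -1.7]
opening: 0.248
```

```bash
python3 - <<'E'
from h import *
p,R=wpose();s=bot.read_state();print(s["time_s"],p,np.degrees(np.arctan2(R[1,0],R[0,0])),s["force"],s["opening"])
g=np.array([.5194,.2199]);print("delta tool", R.T@np.array([*(g-p[:2]),0])*1000)
E
```

```text
16.8 [0.51840715 0.21960706 0.09881951] 146.27552156888254 [-0.36321107 -0.63549029 -1.7219899 ] 0.24806331270457627
delta tool [-0.66312609  0.7948664  -0.00395218]
```

>>> servo_tool:
  increments:
    - [1, [-0.3, 0.4, 20], 0]
    - [1, [0, 0, 18], 0]
    - [1, [0, 0, 10], 0]
    - [1, [0, 0, 6], 0]
    - [1, [0, 0, 0], 0]

```text
time_s: 17.42
position: [0.5202, 0.2201, 0.0466]
tcp_rot: [[-0.832, 0.555, 0.0], [0.555, 0.832, 0.0], [-0.0, 0.0, -1.0]]
force: [0.3, 0.3, -1.4]
opening: 0.25
```

>>> servo_tool:
  increments:
    - [1, [0, 0, 2], 0]
    - [1, [0, 0, 2], 0]
    - [1, [0, 0, 0], 0]

```text
time_s: 17.8
position: [0.5201, 0.2201, 0.0426]
tcp_rot: [[-0.832, 0.555, 0.0], [0.555, 0.832, 0.0], [-0.0, 0.0, -1.0]]
force: [-0.5, 0.9, -1.7]
opening: 0.248
```

>>> servo_tool:
  increments:
    - [1, [0, 0, 1.5], 0]
    - [1, [0, 0, 0], 0]

```text
time_s: 18.05
position: [0.52, 0.2201, 0.0409]
tcp_rot: [[-0.832, 0.555, -0.0], [0.555, 0.832, -0.0], [0.0, -0.0, -1.0]]
force: [0.0, -0.2, -1.1]
opening: 0.247
```

>>> servo_tool:
  increments:
    - [1, [0, 0, 1], 0]
    - [1, [0, 0, 0], 0]

```text
time_s: 18.3
position: [0.52, 0.2201, 0.04]
tcp_rot: [[-0.832, 0.555, -0.0], [0.555, 0.832, -0.0], [0.0, -0.0, -1.0]]
force: [0.3, 0.5, -1.1]
opening: 0.252
```

Half a millimetre above the seat. Releasing.

>>> servo_tool:
  increments:
    - [1, [0, 0, 0.5], 0]
    - [0.7, [0, 0, 0], 0]
    - [0.65, [0, 0, 0], 0]
    - [0.5, [0, 0, 0], 0]
    - [0.3, [0, 0, 0], 0]

```text
time_s: 18.92
position: [0.5201, 0.2201, 0.0396]
tcp_rot: [[-0.832, 0.555, 0.0], [0.555, 0.832, 0.0], [-0.0, 0.0, -1.0]]
force: [-0.6, -0.1, -0.6]
opening: 0.497
```

>>> servo_tool:
  increments:
    - [0, [0, 0, 0], 0]
    - [0, [0, 0, 0], 0]
    - [0, [0, 0, 0], 0]
    - [0, [0, 0, 0], 0]
    - [0, [0, 0, 0], 0]

```text
time_s: 19.55
position: [0.5201, 0.2201, 0.0396]
tcp_rot: [[-0.832, 0.555, 0.0], [0.555, 0.832, 0.0], [-0.0, 0.0, -1.0]]
force: [0.1, 0.1, -0.0]
opening: 0.975
```

>>> servo_tool:
  increments:
    - [0, [0, 0, 0], 0]
    - [0, [0, 0, 0], 0]
    - [0, [0, 0, 0], 0]

```text
time_s: 19.92
position: [0.52, 0.2201, 0.0395]
tcp_rot: [[-0.832, 0.555, -0.0], [0.555, 0.832, -0.0], [0.0, -0.0, -1.0]]
force: [-0.8, -0.3, 0.8]
opening: 1.001
```

>>> servo_tool:
  increments:
    - [0, [0, 0, -10], 0]
    - [0, [0, 0, -30], 0]
    - [0, [0, 0, -50], 0]
    - [0, [0, 0, -55], 0]
    - [0, [0, 0, -38], 0]

```text
time_s: 20.55
position: [0.5207, 0.2203, 0.226]
tcp_rot: [[-0.832, 0.555, 0.004], [0.555, 0.832, 0.001], [-0.003, 0.003, -1.0]]
force: [0.2, -0.2, -0.8]
opening: 1.0
```

>>> servo_tool:
  increments:
    - [0, [0, 0, 0], 0]
    - [0, [0, 0, 0], 0]

```text
time_s: 20.8
position: [0.5193, 0.2199, 0.2223]
tcp_rot: [[-0.832, 0.555, -0.001], [0.555, 0.832, -0.0], [0.001, -0.001, -1.0]]
force: [-0.1, -0.6, -0.5]
opening: 0.998
```

```bash
python3 - <<'E'
from h import *
p,R=wpose();s=bot.read_state();print(s["time_s"],p,np.degrees(np.arctan2(R[1,0],R[0,0])),s["force"],s["opening"])
im,d=bot.capture("wrist");cv2.imwrite("pics/w7.png",im);np.savez("w7.npz",p=p,R=R)
im,d=bot.capture("scene");cv2.imwrite("pics/s7.png",im);cv2.imwrite("pics/s7c.png",cv2.resize(im[230:320,265:385],None,fx=6.67,fy=6.67,interpolation=cv2.INTER_CUBIC))
a=cv2.imread("pics/scene0.png");df=cv2.absdiff(a,im).max(2);print(df.shape)
cv2.imwrite("pics/diff.png",np.clip(df.astype(int)*3,0,255).astype(np.uint8))
E
```

```text
20.8 [0.51926792 0.21991757 0.22233655] 146.29243114287107 [-0.07519834 -0.56687755 -0.47087274] 0.9984625954064795
(480, 640)
```

View pics/w7.png

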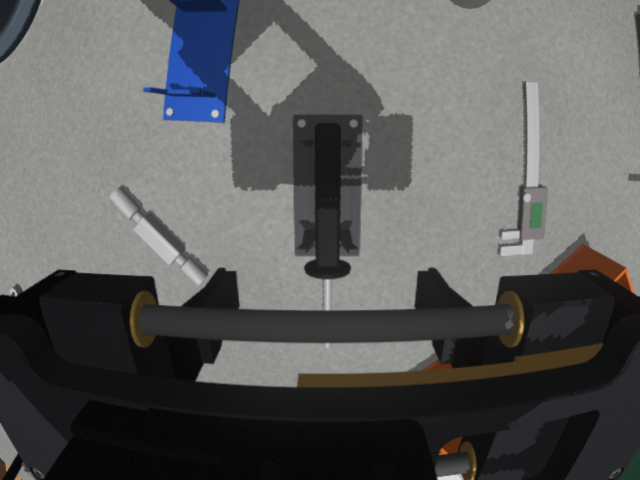

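View pics/s7.png

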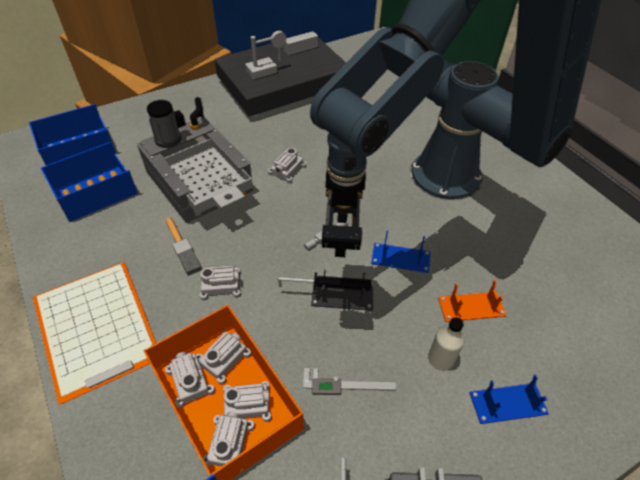

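View pics/diff.png

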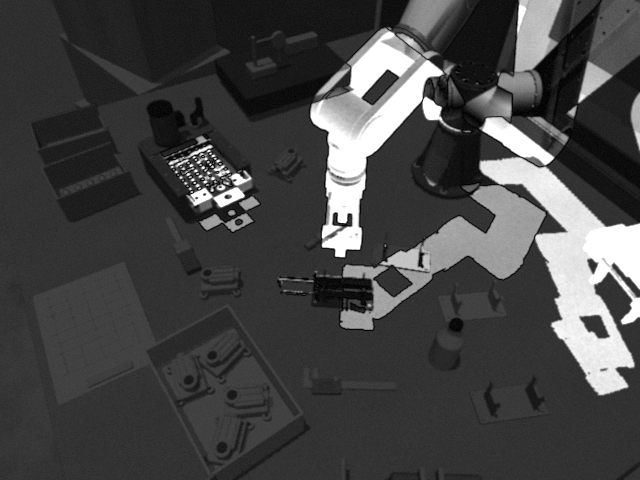

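```bash
python3 - <<'E'
from h import *
a=hit("top",(444.4,192.6),.1);b=hit("top",(260+447/2.66,110+222/2.66),.1);print(np.linalg.norm(b-a)*1000,b)
z=np.load("w7.npz");p,R=z["p"],z["R"]
r=whit((328,123.5),.069,p,R);f=whit((327.5,264.5),.069,p,R);d=r-f
print((r+f)/2,np.degrees(np.arctan2(d[1],d[0])))
E
```

```text
41.82332086684456 [ 0.64592097 -0.13230604  0.1       ]
[0.50669859 0.22997132 0.069     ] 146.16157845068273
```

View pics/s7c.png

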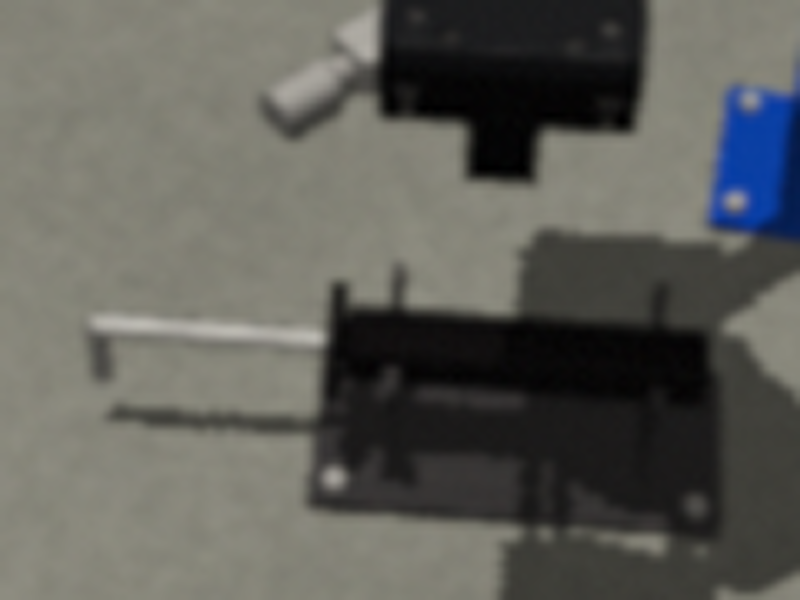

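The hook lies in its rest, tip down at crop (100,370), within about 1 mm and 0.2° of how it was found. The tray is drawn out 41.8 mm by the top camera, matching the travel I felt. Handing in.

```bash
python3 -c "
from rig import bot
print(bot.hand_in())"
```

```text
the job is handed in; nothing more can be done
None
```

The job is done and handed in at about 21 s. I hooked the tray through its finger hole and drew it out until it stopped, then unhooked it and laid the hook back in its dark rest and let go.

- **Stop:** The drag ran steady at about 4 N, then rose sharply to a 14 N peak at about 41 mm of travel. I eased off and held about 10 N for 0.9 s.
- **Tray:** After unhooking, the top camera measured 41.8 mm of travel, matching what I felt. The stop itself is hidden, so I judged it only by the force rise and the travel.
- **Hook:** It lies tip down and pointing as found, within about 1.5 mm and 0.2° of its first position. The gripper is open, well above it, and touching nothing.
- **Other things:** Comparing scene pictures from before and after, I saw no movement in the other things on the bench. The gripper partly hid the plug gauge there, but the wrist view shows it in its old place.
- **Disagreement:** The scene and top cameras differed by up to about 6 mm on where the hole was. With the arm blocking both views, I corrected for their offsets from the wrist camera and checked against the hook's shadow. The tip went in with no contact force.

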